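Close the blue instrument canister with its bayonet lid

TASK

Close the blue-rimmed sterilising canister with the blue-handled lid: line its two lugs up with the two slots in the rim, push it fully home, then twist it clockwise (seen from above) to the stop and let go. Leave the yellow-handled lid where it lies.

Things in the scene. Friction and masses are not known exactly. Their poses are not given: they have to be found in the camera images.
- lid_blue: Lid to fit, loose, 180 g. Origin: centre of underside, z up. Metal plug, foot tapering from 50 mm dia. to 66 at 18 mm up, straight to 40. Blue bar handle along x, 56 long, 14 wide (y), 40 to 76 mm up: grip across it, fingertips above 40. Two brass lugs at +x and -x, in line with the bar: out to 45 mm from the axis, 16 wide, 18 to 25 mm up. Half a turn makes no difference.
- canister_blue: Open steel pot, blue band and rim, 110 mm dia., 90 high, fixed to the table. Origin: centre of underside, z up. Pushed home, the lid's lugs lie on a ledge 72 mm up, lid origin 54 mm above this origin. It then turns 60 deg clockwise from above, lugs under the rim, to a solid stop: bar along this x axis (2 deg past at most), at two white rim marks. Only friction resists; no spring-back.
- blue_slot (a point): Point at rim height (90 mm), 43 mm from the canister's axis, in the middle of one of the two lug slots of the blue canister; it lies at +60 degrees about z (counter-clockwise from above) from canister x, the other slot opposite. Slots are 34 mm wide, open to 51 mm from the axis; the round opening is 72 mm in diameter. The lid enters with its bar along the line of the slots, within 10 degrees.
- lid_yellow: The wrong lid: same shape and size as lid_blue but with a yellow bar handle; loose on the table, to be left alone. A second, yellow-rimmed open canister of the same shape (110 mm diameter, 90 mm high) is fixed about 200 to 460 mm beside the blue one and is not part of the job. Origin and axes as for lid_blue.
There are look-alikes about, which are no part of the job. Leave any green look-alike of the lid_blue alone.

How it is judged:
On the way:
1. the blue lid is pushed home in the blue canister, its lugs down through the slots (z of lid_blue in the frame of canister_blue below 0.062 m and horizontal distance between lid_blue and canister_blue below 0.01 m), for 0.1 s.
At the end, for the whole second after the job is handed in: The blue lid sits in the blue canister, centred within 10 mm and pushed home (origin less than 62 mm above the canister's), upright within 8 degrees, turned so that its bar lies within 11 degrees of the canister's x axis (the stop), released and at rest (all of step 1 and angle between the x axis of lid_blue and the x axis of canister_blue, either way round below 0.2 rad and angle between lid_blue's own z axis and vertical below 0.15 rad and linear speed of lid_blue below 0.02 m/s); the robot touches nothing.
It fails at once if the yellow lid is moved more than 30 mm (distance of lid_yellow from where it was at the start of the episode above 0.03 m).
It also fails if it takes over 45 s, if anything falls off the work surface, if the arm or the gripper's body presses on something with over 40 N, if the wrist force passes 120 N, or if a joint passes its speed limit or range.

ROBOT

A 6-joint arm with a two-finger parallel gripper is mounted at the origin on the work surface. World frame = base frame: x ahead of the robot, y to its left, z up, the work surface at z = 0. Lengths are in m, angles in rad, forces in N, time in s.
With the tool pointing down it reaches from about 0.35 to 0.85 m from the base axis. Payload 8.1 kg.
Tool frame: the origin (TCP) lies midway between the tips of the shut fingers; the grasp point (between the pads) lies 19 mm behind it (robot.pinch_z is the distance from the TCP to the grasp point, in m); z points along the fingers, x is the direction in which the jaws open and shut, and the axes are right-handed (so a half turn about z gives the same grasp; the last joint's range is limited). The gripper opens to 93 mm and grips with 3 to 60 N. Pads are 15 mm wide; open, the fingers measure 128 mm over their backs; the gripper's body (75 mm by 188 mm) begins 65 mm behind the grasp point.
Start: joints at [1.245, 0.13, 1.488, -0, 1.523, -0.085], TCP at [0.143, 0.583, 0.219] pointing down, gripper open.
Joint ranges: [-2.96, 2.96], [-0.89, 2.26], [0.02, 2.5], [-1.34, 4.48], [0, 2.73], [-2.66, 2.66]. Speed limits (rad/s): [2.39, 2.39, 2.79, 3.14, 3.14, 3.14].

INTERFACE

Orientations are given as [roll, pitch, yaw] about the fixed x, y, z axes, in that order (R = Rz(yaw) Ry(pitch) Rx(roll)).
In Python, from plant import robot, gripper_to, kin, optics gives the robot as it stands. Calls block until the motion is done:
- robot.goto(position, orientation): joint-space move of the TCP to a pose.
- robot.move_linear(position, ori=None, max_speed=0.15): straight line of the TCP; ori=None keeps the orientation; max_speed is the mean speed in m/s.
- robot.movej(angles): joint-space move.
- gripper_to(opening, newtons=None): opening from 0.0 (shut) to 1.0 (fully open); newtons is the grip in N (None keeps the last); returns when the fingers have stopped.
- robot.hold(seconds).
- kin.ik(position, orientation): joint angles nearest the present ones, or None.
- robot.get_state(): the state.
- optics.camera(name): name is "scene" or "side" or "wrist"; returns a dict with "frame" (400x640x3 uint8, red, green, blue), "range_z" (400x640 float32, m along the optical axis (not along the pixel's ray), 0 where there is no reading), "mtx" (3x3 intrinsics, pixels), "k1" (the pictures are not rectified: a ray, as slopes to the right and down, at radius r is drawn at 1 + k1 r^2 times it, then the intrinsics apply), "extrinsics" (4x4, takes a point from world to camera coordinates). Camera axes: x right, y up, looking along -z (the intrinsics and any distortion apply to the point x, -y, -z); pixel columns grow to the right and rows downward; lengths in m; the calibration is good to about 2 mm. A picture is of the moment at which its call begins.
A pose or a line that the arm cannot do raises robot.IKError and nothing moves.
- robot.finish_job(): hands the job in, once; it reports no verdict.
The state is a dict: "time_s": time; "qpos": joint angles; "joint_velocities": joint speeds; "joint_torque": joint torques, N m; "tcp_pos": TCP position; "tcp_rot": TCP orientation; "contact_force": force on the tool from outside, world axes, zero at the start; "ft_torque": the same for the moment, N m; "gripper_width": opening from 0.0 (shut) to 1.0 (fully open).
Only numpy, scipy, OpenCV 4.12 (cv2) and the standard library are available. Lean on these libraries where they do the work, as an engineer would, in place of code of your own. Each camera call takes 0.05 s, during which the arm holds its last target.

## Working session

There is one attempt and no reset: what is moved stays moved. The work goes in short steps, each a Python script; the robot and the scene stay as the last script left them, time stands still between calls to the robot, and variables do not carry over. Pictures are saved under pics/ and viewed, and the job is handed in when it is done.

```bash
ls; mkdir -p pics; cat > h.py <<'E'
import numpy as np, cv2
from plant import robot, gripper_to, kin, optics
def shot(n,f):
    c=optics.camera(n); np.savez('pics/'+f+'.npz',**{k:np.array(v) for k,v in c.items()})
    cv2.imwrite('pics/'+f+'.png',c['frame'][:,:,::-1]); return c
def load(f): return dict(np.load('pics/'+f+'.npz'))
def ray(c,u,v):
    K=c['mtx']; p=np.array([(u-K[0,2])/K[0,0],(v-K[1,2])/K[1,1]]); q=p.copy()
    for _ in range(20): q=p/(1+float(c['k1'])*(q@q))
    return np.array([q[0],-q[1],-1.])
def onz(c,u,v,z):
    E=c['extrinsics'];R=E[:3,:3];o=-R.T@E[:3,3];d=R.T@ray(c,u,v)
    return o+d*(z-o[2])/d[2]
def dep(c,u,v):
    E=c['extrinsics'];R=E[:3,:3];o=-R.T@E[:3,3]
    return o+R.T@ray(c,u,v)*float(c['range_z'][int(v),int(u)])
def cloud(c):
    E=c['extrinsics'];R=E[:3,:3];K=c['mtx'];h,w=c['range_z'].shape
    uu,vv=np.meshgrid(np.arange(w),np.arange(h)); px=(uu-K[0,2])/K[0,0];py=(vv-K[1,2])/K[1,1]
    qx,qy=px,py
    for _ in range(20):
        s=1+float(c['k1'])*(qx**2+qy**2); qx,qy=px/s,py/s
    d=c['range_z']; P=np.stack([qx*d,-qy*d,-d],-1)
    return (P-E[:3,3])@R
E
python3 - <<'E'
from h import *
for n in ('scene','side','wrist'): shot(n,n+'0')
print(robot.get_state())
E
```

```text
pics
{'time_s': 0.15, 'qpos': array([ 1.24460827e+00,  1.30988636e-01,  1.48900163e+00, -2.64199702e-05,
        1.52300793e+00, -8.53860204e-02]), 'joint_velocities': array([ 0.00038609, -0.00230419,  0.0003919 , -0.0019021 ,  0.00086886,
       -0.00059894]), 'joint_torque': array([ 4.79786249e-04, -5.60477507e+01, -4.92336202e+01,  7.67862378e-02,
        3.06142517e-02, -1.36909957e-04]), 'tcp_pos': array([0.14293049, 0.58228421, 0.21784296]), 'tcp_rot': array([-3.14149908e+00,  1.40267756e-03,  1.32999564e+00]), 'contact_force': array([ 0.19266682,  0.51571871, -0.13762628]), 'ft_torque': array([0.00650422, 0.03580805, 0.03685755]), 'gripper_width': 0.9933538189453441}
```

View pics/scene0.png

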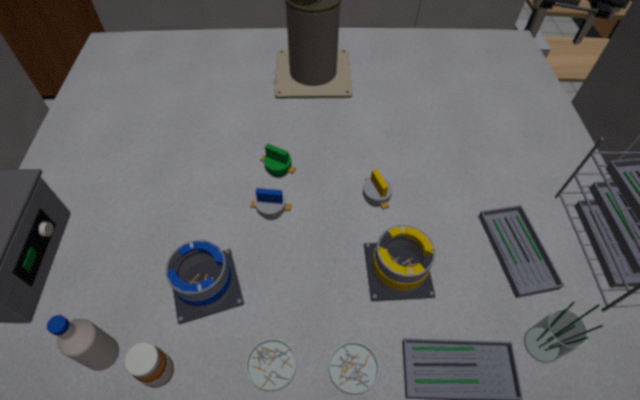

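View pics/side0.png

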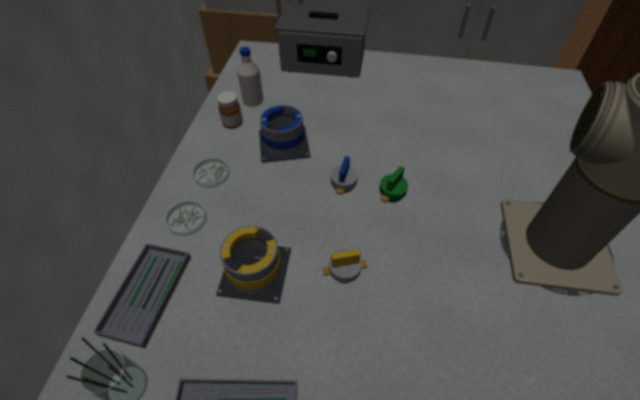

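View pics/wrist0.png

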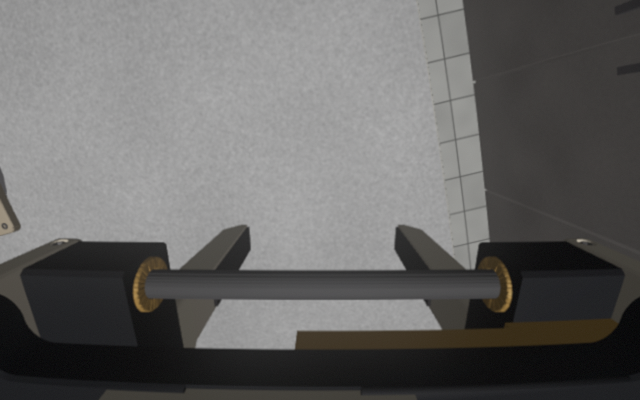

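The scene view shows the blue lid at about (269,202), the green look-alike at (277,160), the yellow lid at (378,188), the blue canister at (198,270) and the yellow one at (404,257). The side view agrees. The wrist camera sees only the table.

```bash
python3 - <<'E'
from h import *
for n in ('scene0','side0'):
    c=load(n); P=cloud(c); hsv=cv2.cvtColor(c['frame'],cv2.COLOR_RGB2HSV)
    m=((hsv[...,0]>105)&(hsv[...,0]<130)&(hsv[...,1]>150)&(c['range_z']>0)).astype(np.uint8)
    k,l,s,ce=cv2.connectedComponentsWithStats(m)
    for i in range(1,k):
        if s[i,4]<60: continue
        q=P[l==i]; print(n,ce[i],s[i,4],q.min(0).round(3),q.max(0).round(3))
        zt=np.percentile(q[:,2],95); t=q[(q[:,2]>zt-.008)]
        r=cv2.minAreaRect((t[:,:2]*1000).astype(np.float32)); print('  top',t.mean(0).round(4),r)
    x,y,w,h=(230,130,160,90) if n=='scene0' else (300,130,130,160)
    crop=c['frame'][y:y+h,x:x+w,::-1]; cv2.imwrite('pics/%s_l.png'%n,cv2.resize(crop,None,fx=4,fy=4,interpolation=cv2.INTER_CUBIC)[:600,:800])
    x,y,w,h=(150,220,110,110) if n=='scene0' else (240,85,90,90)
    crop=c['frame'][y:y+h,x:x+w,::-1]; cv2.imwrite('pics/%s_c.png'%n,cv2.resize(crop,None,fx=5,fy=5,interpolation=cv2.INTER_CUBIC))
E
```

```text
scene0 [269.03584229 195.18996416] 279 [ 0.48  -0.124  0.048] [ 0.497 -0.072  0.078]
  top [ 0.4896 -0.098   0.074 ] ((487.8042907714844, -98.1435317993164), (52.48888397216797, 13.919984817504883), 83.50407409667969)
scene0 [203.24401914 250.39712919] 418 [ 0.613 -0.26   0.007] [ 0.656 -0.175  0.093]
  top [ 0.6315 -0.2142  0.0891] ((631.7618408203125, -215.15870666503906), (86.2522201538086, 33.98613739013672), 77.25135803222656)
scene0 [180.10801394 281.66202091] 287 [ 0.654 -0.274  0.005] [ 0.713 -0.215  0.092]
  top [ 0.696  -0.246   0.0889] ((694.97802734375, -246.04107666015625), (69.7451171875, 23.6893310546875), 56.13193893432617)
scene0 [210.09935897 294.86858974] 312 [ 0.657 -0.26   0.03 ] [ 0.72  -0.167  0.061]
  top [ 0.7025 -0.1972  0.0547] ((698.55712890625, -203.1199951171875), (33.03399658203125, 101.53024291992188), 29.544153213500977)
scene0 [206.41463415 282.65853659] 82 [ 0.649 -0.23   0.007] [ 0.709 -0.187  0.092]
  top [ 0.6983 -0.1982  0.0891] ((697.863037109375, -197.71475219726562), (15.199211120605469, 21.407150268554688), 31.061201095581055)
scene0 [ 57.64
[... 371 characters left out ...]
841552734, 30.452600479125977), 77.49845886230469)
side0 [291.96581197 122.22222222] 117 [ 0.616 -0.257  0.086] [ 0.657 -0.177  0.092]
  top [ 0.6328 -0.2104  0.0896] ((632.0680541992188, -214.54151916503906), (82.0759506225586, 32.0048713684082), 76.42750549316406)
side0 [283.03636364 142.68363636] 275 [ 0.609 -0.223  0.03 ] [ 0.711 -0.166  0.059]
  top [ 0.653  -0.1801  0.0527] ((655.3187866210938, -186.583740234375), (103.16070556640625, 35.64139175415039), 15.12318229675293)
side0 [343.93277311 168.70588235] 119 [ 0.479 -0.122  0.047] [ 0.494 -0.07   0.078]
  top [ 0.4863 -0.0929  0.0748] ((486.1590881347656, -96.03182983398438), (52.0412712097168, 10.433363914489746), 82.72571563720703)
```

View pics/scene0_l.png

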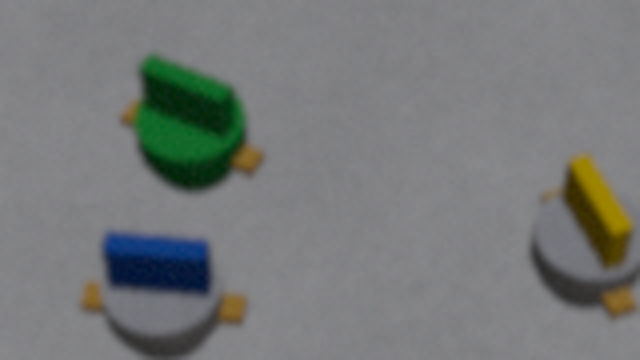

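View pics/scene0_c.png

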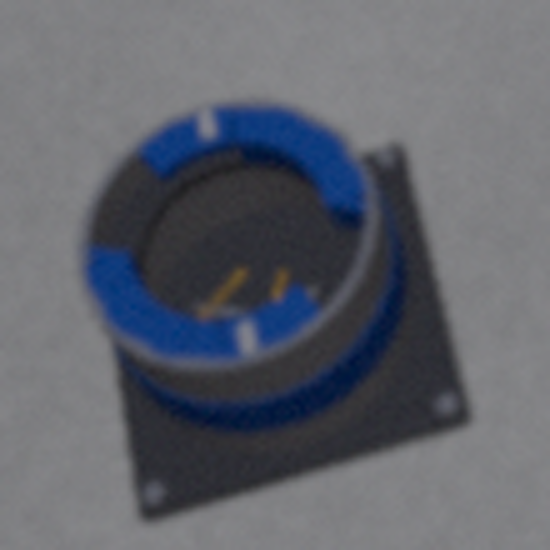

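View pics/side0_c.png

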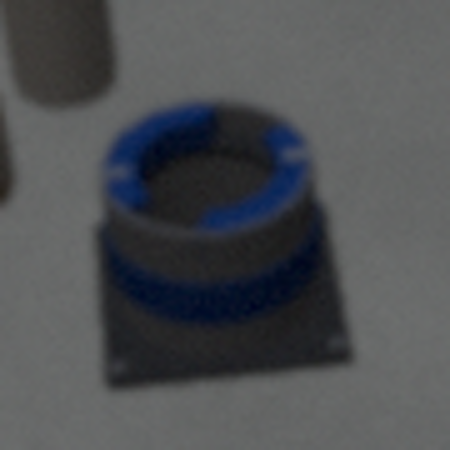

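```bash
python3 - <<'E'
from h import *
from scipy.optimize import least_squares
for n in ('scene0','side0'):
    c=load(n);P=cloud(c).reshape(-1,3)
    q=P[(np.abs(P[:,2]-.09)<.005)&(np.hypot(P[:,0]-.663,P[:,1]+.222)<.075)]
    r=np.hypot(*(q[:,:2]-[.663,-.222]).T)
    (cx,cy),R=cv2.minEnclosingCircle((q[:,:2]*1000).astype(np.float32)); print(n,cx,cy,R,len(q))
c=load('scene0'); o=np.array([150,220])
pt=lambda x,y:onz(c,*(np.array([x,y])/5+o),.09)
a,b=pt(208,125),pt(247,338); print('marks',a,b,(a+b)/2,np.degrees(np.arctan2(*(a-b)[[1,0]])))
s1=pt(120,205);s2=pt(338,262);print('slots',s1,s2,(s1+s2)/2,np.degrees(np.arctan2(*(s1-s2)[[1,0]])))
c=load('side0');o=np.array([240,85]);a,b=pt(120,173),pt(294,153);print('side marks',a,b,(a+b)/2,np.degrees(np.arctan2(*(a-b)[[1,0]])))
for p in [(0.58,-.16,.3),(0.66,-.22,.3),(.49,-.1,.2)]:
    for y in (0,np.pi/2,-np.pi/2,1.4,2.6,-1.8,-2.8,3.1): 
        k=kin.ik(p,[np.pi,0,y]); print(p,round(y,2),None if k is None else k.round(2))
E
```

```text
scene0 663.1951293945312 -222.39642333984375 56.341041564941406 1248
side0 665.2208251953125 -225.1435089111328 57.36587905883789 513
marks [ 0.62173583 -0.23619604  0.09      ] [ 0.70777669 -0.20935027  0.09      ] [ 0.66475626 -0.22277316  0.09      ] -162.67146010865764
slots [ 0.65496598 -0.26381662  0.09      ] [ 0.67872842 -0.18038287  0.09      ] [ 0.6668472  -0.22209975  0.09      ] -105.89727433748052
side marks [ 0.70461192 -0.20911807  0.09      ] [ 0.62092373 -0.23796327  0.09      ] [ 0.66276783 -0.22354067  0.09      ] 19.017777163019435
(0.58, -0.16, 0.3) 0 [-0.35  0.12  1.36 -0.    1.67 -0.35]
(0.58, -0.16, 0.3) 1.57 [-0.35  0.12  1.36  0.    1.67 -1.93]
(0.58, -0.16, 0.3) -1.57 [-0.35  0.12  1.36 -0.    1.67  1.22]
(0.58, -0.16, 0.3) 1.4 [-0.35  0.12  1.36  0.    1.67 -1.75]
(0.58, -0.16, 0.3) 2.6 None
(0.58, -0.16, 0.3) -1.8 [-0.35  0.12  1.36 -0.    1.67  1.45]
(0.58, -0.16, 0.3) -2.8 [-0.35  0.12  1.36  0.    1.67  2.45]
(0.58, -0.16, 0.3) 3.1 None
(0.66, -0.22, 0.3) 0 [-0.4   0.38  1.05 -0.    1.71 -0.4 ]
(0.66, -0.22, 0.3) 1.57 [-0.4   0.38  1.05  0.    1.71 -1.97]
(0.66, -0.22, 0.3) -1.57 [-0.4   0.38  1.05 -0.    1.71  1.18]
(0.66, -0.22, 0.3) 1.4 [-0.4   0.38  1.05  0.    1.71 -1.8 ]
(0.66, -0.22, 0.3) 2.6 None
(0.66, -0.22, 0.3) -1.8 [-0.4   0.38  1.05 -0.    1.71  1.4 ]
(0.66, -0.22, 0.3) -2.8 [-0.4   0.38  1.05  0.    1.71  2.4 ]
(0.66, -0.22, 0.3) 3.1 None
(0.49, -0.1, 0.2) 0 [-0.3  -0.13  1.79 -0.    1.49 -0.3 ]
(0.49, -0.1, 0.2) 1.57 [-0.3  -0.13  1.79  0.    1.49 -1.87]
(0.49, -0.1, 0.2) -1.57 [-0.3  -0.13  1.79 -0.    1.49  1.27]
(0.49, -0.1, 0.2) 1.4 [-0.3  -0.13  1.79  0.    1.49 -1.7 ]
(0.49, -0.1, 0.2) 2.6 None
(0.49, -0.1, 0.2) -1.8 [-0.3  -0.13  1.79 -0.    1.49  1.5 ]
(0.49, -0.1, 0.2) -2.8 [-0.3  -0.13  1.79  0.    1.49  2.5 ]
(0.49, -0.1, 0.2) 3.1 None
```

```bash
python3 - <<'E'
from h import *
from scipy.spatial.transform import Rotation as Ro
c=load('wrist0');E=c['extrinsics'];R=E[:3,:3];o=-R.T@E[:3,3]
s=robot.get_state();T=Ro.from_euler('xyz',s['tcp_rot']).as_matrix()
print(T.T@(o-s['tcp_pos']), T.T@(R.T@[0,0,-1]), T.T@(R.T@[1,0,0]),c['mtx'])
c=load('scene0');print('green top',dep(c,277,154),dep(c,277,165))
E
```

```text
[ 0.0001817  -0.07034485 -0.16554725] [-5.62734561e-04  2.51653131e-01  9.67817330e-01] [9.99999813e-01 3.73127898e-04 4.84425766e-04] [[278.20093879   0.         322.06036237]
 [  0.         278.20093879 198.17244831]
 [  0.           0.           1.        ]]
green top [ 0.37515397 -0.08580937  0.06631993] [ 0.38342484 -0.08760112  0.03746048]
```

```bash
python3 - <<'E'
from h import *
robot.goto([.664,-.293,.2],[np.pi,0,-.12]); gripper_to(0.45,30); shot('wrist','w_can')
robot.goto([.488,-.168,.2],[np.pi,0,-.12]); shot('wrist','w_lid')
s=robot.get_state();print(s['time_s'],s['tcp_pos'],s['tcp_rot'],s['contact_force'])
E
```

```text
5.625 [ 0.48911191 -0.16874374  0.2007235 ] [ 3.14101616e+00 -1.50669778e-03 -1.20215061e-01] [ 0.01622752 -0.03606093 -0.30947186]
```

View pics/w_can.png

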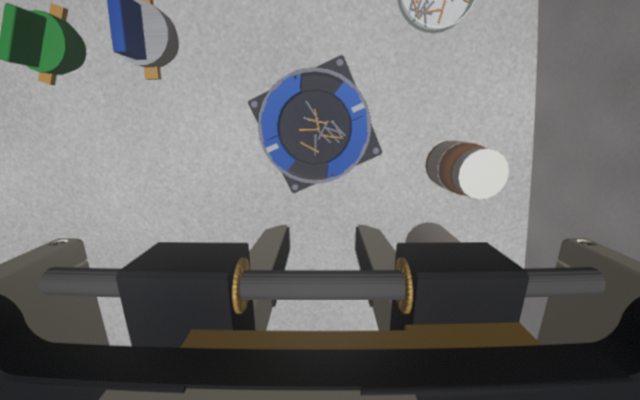

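View pics/w_lid.png

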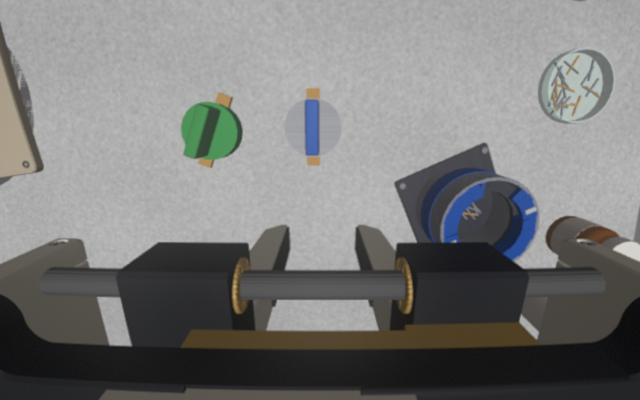

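```bash
python3 - <<'E'
from h import *
for f,(x,y) in (('w_can',(240,50)),('w_lid',(240,50))):
    c=load(f)['frame'][y:y+150,x:x+150,::-1]; cv2.imwrite(f'pics/{f}_z.png',cv2.resize(c,None,fx=4,fy=4,interpolation=cv2.INTER_CUBIC))
E
```

```text
(no output)
```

View pics/w_can_z.png

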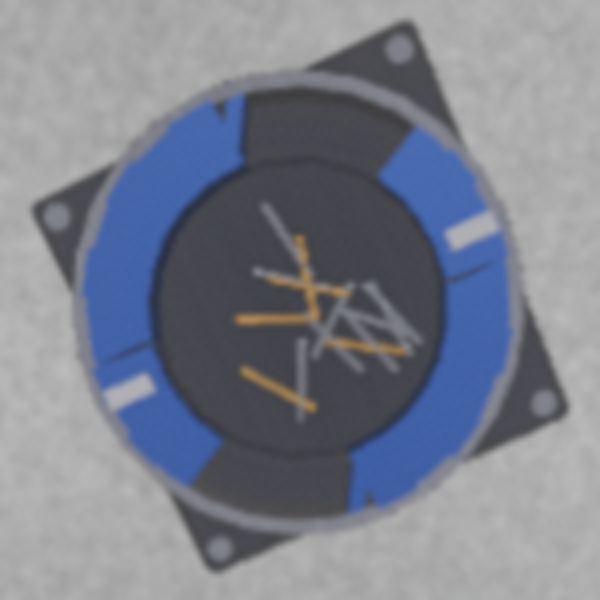

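View pics/w_lid_z.png

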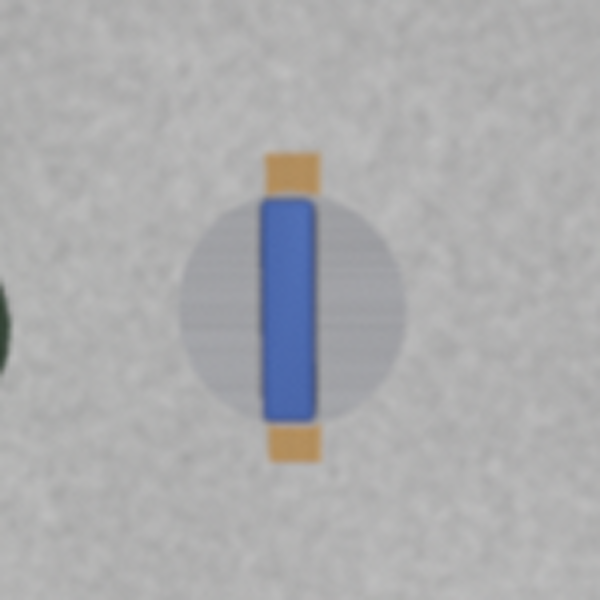

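In the wrist crops the canister's marks are at (473,231) and (130,392), and its rim spans about x 75–523, y 70–530. The lid's bar centre is at (289.5,310), with lug outer edges at (293,153) and (295,462).

```bash
python3 - <<'E'
from h import *
ang=lambda d:np.degrees(np.arctan2(d[1],d[0]))
c=load('w_can'); pt=lambda x,y,z:onz(c,(x+.5)/4-.5+240,(y+.5)/4-.5+50,z)
a,b=pt(473,231,.09),pt(130,392,.09); print('marks',(a+b)/2,ang(b-a),np.linalg.norm(a-b))
s=[pt(*p,.09) for p in((243,165),(380,178),(222,440),(352,460))]; m=(s[0]+s[1])/2;n=(s[2]+s[3])/2
print('slots',(m+n)/2,ang(m-n))
print('rim edges',(pt(299,70,.09)+pt(299,530,.09))/2,(pt(75,303,.09)+pt(523,303,.09))/2)
g=c['frame'];hsv=cv2.cvtColor(g,cv2.COLOR_RGB2HSV)
def blue(h,x0,x1,y0,y1):
    mm=((h[...,0]>100)&(h[...,0]<130)&(h[...,1]>100));z=np.zeros_like(mm);z[y0:y1,x0:x1]=mm[y0:y1,x0:x1];return z
z=blue(hsv,250,380,60,190);v,u=np.nonzero(z);X=np.array([onz(c,a,b,.09)[:2] for a,b in zip(u,v)])
print('blue centroid',X.mean(0),cv2.minEnclosingCircle((X*1000).astype(np.float32)))
c=load('w_lid');hsv=cv2.cvtColor(c['frame'],cv2.COLOR_RGB2HSV)
z=blue(hsv,290,340,80,170);v,u=np.nonzero(z);X=np.array([onz(c,a,b,.076)[:2] for a,b in zip(u,v)])
print('bar',X.mean(0),cv2.minAreaRect((X*1000).astype(np.float32)))
a,b=pt(293,153,.025),pt(295,462,.025);print('lugs',(a+b)/2,ang(a-b),np.linalg.norm(a-b))
P=cloud(c)[z];print('bar z',np.percentile(P[:,2],[10,50,90]))
E
```

```text
marks [ 0.66390858 -0.22435282  0.09      ] -162.4025304508756 0.09112485709707936
slots [ 0.66392964 -0.22481765  0.09      ] 77.59807844902872
rim edges [ 0.66404905 -0.22379108  0.09      ] [ 0.66425732 -0.22204096  0.09      ]
blue centroid [ 0.66331241 -0.22235792] ((663.60693359375, -224.10987854003906), 51.73453140258789)
bar [ 0.48584878 -0.09919445] ((486.3887023925781, -99.56168365478516), (53.506553649902344, 12.37213134765625), 82.34225463867188)
lugs [ 0.48593757 -0.09986383  0.025     ] 83.0599487658699 0.08980370488977485
bar z [0.0747196  0.07563714 0.07654649]
```

```bash
python3 - <<'E'
from h import *
y=np.radians(-7.2)
robot.goto([.486,-.0995,.13],[np.pi,0,y]); robot.move_linear([.486,-.0995,.045],max_speed=.06)
s=robot.get_state();print(s['time_s'],s['tcp_pos'],s['contact_force'])
gripper_to(0,50); s=robot.get_state();print(s['time_s'],s['tcp_pos'],s['gripper_width'],s['contact_force'],s['ft_torque'])
robot.move_linear([.486,-.0995,.20],max_speed=.12)
robot.goto([.664,-.224,.20],[np.pi,0,np.radians(77.6-90)])
s=robot.get_state();print(s['time_s'],s['tcp_pos'],s['tcp_rot'],s['gripper_width'],s['contact_force'])
shot('wrist','w_hold');shot('scene','s_hold');shot('side','d_hold')
E
python3 - <<'E'
import cv2,numpy as np
a=cv2.imread('pics/w_hold.png');b=cv2.imread('pics/s_hold.png')
cv2.imwrite('pics/hold2.png',np.vstack([cv2.resize(a[100:300,200:460],(780,600))[:300],cv2.resize(b[130:330,100:360],(780,600))])[:600] if 0 else cv2.resize(b[150:330,100:340],(800,600)))
E
```

```text
7.6667 [ 0.48639579 -0.09961557  0.04548917] [ 1.48793758 -0.33974841  0.17133178]
8.2333 [ 0.48596617 -0.09950038  0.04496958] 0.14753486805030416 [ 0.16107459  0.14888731 -0.66086241] [-0.05827351  0.02471038  0.06481888]
10.55 [ 0.66333813 -0.22339049  0.19931059] [-3.14107969e+00  1.62770670e-03 -2.16089810e-01] 0.14503011540879576 [ 0.32337609 -0.64304356 -0.94847187]
```

View pics/w_hold.png

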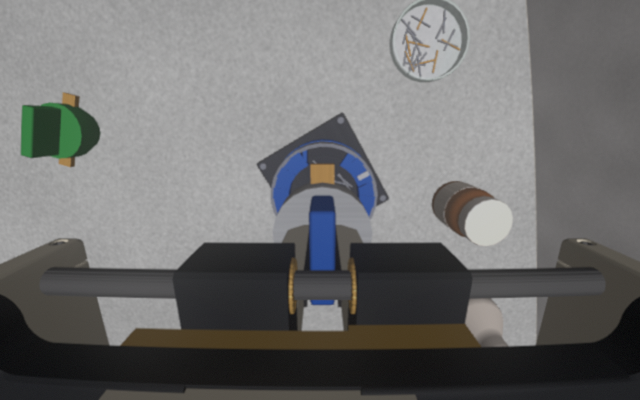

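View pics/d_hold.png

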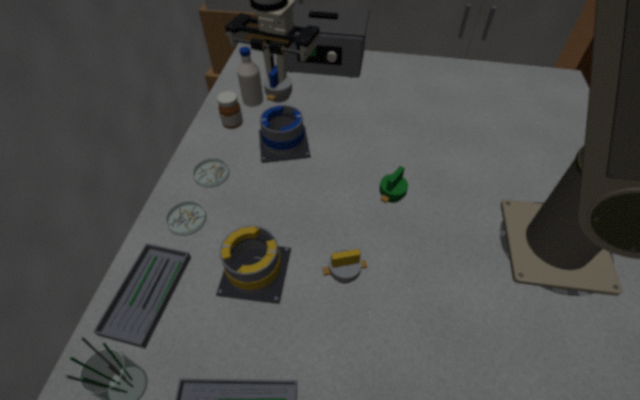

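View pics/hold2.png

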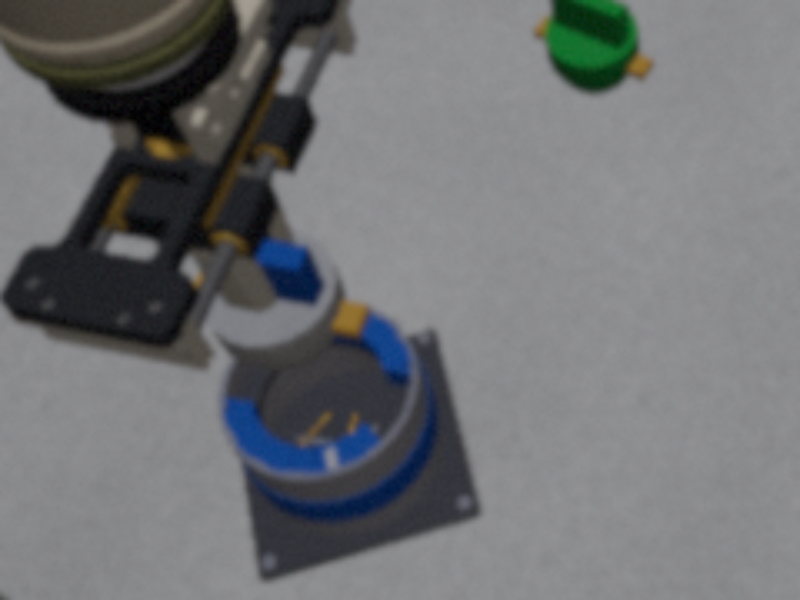

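The lid is held upright, with its bar vertical at column 322 in the wrist view and in line with the slots. Next I descend in small steps, checking the force at each one.

```bash
python3 - <<'E'
from h import *
robot.move_linear([.664,-.224,.137],max_speed=.08)
def rep(t):
    s=robot.get_state();print(t,round(s['time_s'],2),s['tcp_pos'].round(4),s['contact_force'].round(1),s['ft_torque'].round(2));return s
rep('top')
z=.137
while z>.0985:
    z-=.003 if z>.103 else .001
    robot.move_linear([.664,-.224,z],max_speed=.04); s=rep(round(z,4))
    if abs(s['contact_force'][2])>20 or np.linalg.norm(s['contact_force'][:2])>20: print('STOP');break
E
```

```text
top 11.63 [ 0.6644 -0.2242  0.1377] [-0.5 -0.5 -1.4] [-0.05  0.03 -0.01]
0.134 11.88 [ 0.6641 -0.224   0.1343] [ 0.6 -0.  -1.9] [-0.01  0.08 -0.02]
0.131 12.13 [ 0.6638 -0.2239  0.1307] [-0.9 -0.5 -1.4] [-0.1   0.09 -0.01]
0.128 12.38 [ 0.6638 -0.2239  0.1276] [-0.   0.8 -2.3] [-0.17  0.11  0.03]
0.125 12.63 [ 0.6638 -0.2239  0.1246] [ 1.  -0.2 -1.4] [-0.04  0.13  0.  ]
0.122 12.88 [ 0.6638 -0.2239  0.1216] [ 0.2  0.  -2.1] [-0.08  0.09  0.03]
0.119 13.13 [ 0.6638 -0.2239  0.1186] [-0.4 -0.8 -1.4] [-0.08  0.08 -0.04]
0.116 13.38 [ 0.6638 -0.2239  0.1156] [ 0.2 -0.3 -1.4] [-0.07  0.07 -0.03]
0.113 13.63 [ 0.6638 -0.2239  0.1126] [-0.3  0.3 -2.8] [-0.06  0.15 -0.  ]
0.11 13.88 [ 0.6638 -0.2239  0.1096] [-0.8 -0.1 -1.2] [-0.08  0.12  0.02]
0.107 14.13 [ 0.6638 -0.2239  0.1066] [ 0.8  0.7 -1.7] [-0.07  0.08  0.01]
0.104 14.38 [ 0.6638 -0.2239  0.1036] [ 0.3 -0.  -1.1] [-0.04  0.03 -0.03]
0.101 14.63 [ 0.6638 -0.2239  0.1006] [ 0.4  0.1 -1.4] [-0.08  0.08  0.01]
0.1 14.88 [ 0.664  -0.224   0.0999] [ 0.5 -0.3 -1.3] [-0.05  0.08 -0.  ]
0.099 15.13 [ 0.664 -0.224  0.099] [-0.   0.  -0.8] [-0.11  0.06 -0.01]
0.098 15.38 [ 0.6641 -0.224   0.0989] [-3.8  1.1  6.2] [0.13 0.75 0.05]
```

The lid is home: contact came at TCP z 0.099, as expected. Now the clockwise twist to the stop.

```bash
python3 - <<'E'
from h import *
def rep(t):
    s=robot.get_state();print(t,round(s['time_s'],2),s['tcp_pos'].round(4),round(np.degrees(s['tcp_rot'][2]),1),s['contact_force'].round(1),s['ft_torque'].round(2),round(s['gripper_width'],3));return s
for d in [5,10,18,26,34,42,50,55,58,60,61,62,63,64]:
    robot.move_linear([.664,-.224,.0987],[np.pi,0,np.radians(-12.4-d)],max_speed=.05); s=rep(d)
    if np.linalg.norm(s['contact_force'])>40 or abs(s['ft_torque'][2])>1.5: print('STOP');break
shot('wrist','w_tw')
E
```

```text
5 15.63 [ 0.6643 -0.2241  0.099 ] -17.3 [-0.7  0.6  1.3] [-0.03  0.15 -0.08] 0.144
10 15.88 [ 0.6643 -0.2241  0.099 ] -22.2 [0.6 0.3 1. ] [-0.07  0.04 -0.03] 0.147
18 16.18 [ 0.6642 -0.2241  0.099 ] -30.1 [0.2 0.6 1.9] [-0.06  0.13 -0.11] 0.146
26 16.47 [ 0.6642 -0.2241  0.099 ] -38.0 [ 0.4 -0.1  3.4] [-0.11  0.12 -0.12] 0.145
34 16.76 [ 0.6642 -0.2241  0.099 ] -46.0 [0.7 0.2 4.1] [-0.15  0.07 -0.09] 0.147
42 17.05 [ 0.6642 -0.2241  0.099 ] -54.0 [0.4 0.3 4.4] [-0.11  0.09 -0.13] 0.143
50 17.34 [ 0.6641 -0.2239  0.099 ] -62.1 [-0.   0.3  5.1] [ 0.01  0.18 -0.16] 0.15
55 17.59 [ 0.6641 -0.2238  0.099 ] -67.1 [-0.3  0.1  4.6] [ 0.11  0.19 -0.12] 0.148
58 17.84 [ 0.6641 -0.2238  0.099 ] -70.1 [ 0.3 -0.6  5.6] [ 0.08  0.25 -0.13] 0.147
60 18.09 [ 0.6641 -0.2239  0.099 ] -72.1 [-1.2  0.2  5.6] [0.02 0.27 0.05] 0.147
61 18.34 [ 0.6641 -0.2241  0.099 ] -73.1 [-0.4 -1.1  6. ] [-0.12  0.24  0.17] 0.149
62 18.59 [ 0.6641 -0.2244  0.099 ] -74.2 [-0.2 -2.3  5.6] [-0.48  0.18  0.34] 0.149
63 18.84 [ 0.6641 -0.2245  0.099 ] -75.2 [ 0.3 -2.7  5.2] [-0.57  0.17  0.67] 0.149
64 19.09 [ 0.6641 -0.2245  0.099 ] -76.2 [ 0.2 -2.1  4.7] [-0.58  0.23  0.87] 0.149
```

View pics/w_tw.png

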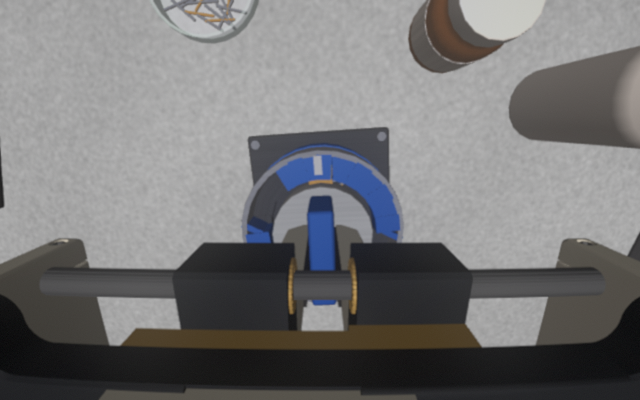

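The stop is reached: torque about z is rising while the lid no longer turns, and the bar points at the white mark at (319,167). Now I release, retreat and check.

```bash
python3 - <<'E'
from h import *
gripper_to(0.5); robot.move_linear([.664,-.224,.20],max_speed=.12)
robot.goto([.643,-.293,.22],[np.pi,0,-.22]); robot.hold(.3)
s=robot.get_state();print(s['time_s'],s['tcp_pos'],s['contact_force'])
c=shot('wrist','w_end');shot('scene','s_end')
hsv=cv2.cvtColor(c['frame'],cv2.COLOR_RGB2HSV);P=cloud(c)
m=(hsv[...,0]>100)&(hsv[...,0]<130)&(hsv[...,1]>100)&(P[...,2]>.115)&(np.hypot(P[...,0]-.664,P[...,1]+.224)<.05)
q=P[m];v,u=np.nonzero(m);X=np.array([onz(c,a,b,.13)[:2] for a,b in zip(u,v)])
print(len(X),np.percentile(q[:,2],[10,50,90]),X.mean(0),cv2.minAreaRect((X*1000).astype(np.float32)))
cv2.imwrite('pics/w_end_z.png',cv2.resize(c['frame'][40:230,220:420,::-1],None,fx=3,fy=3))
E
```

```text
22.275 [ 0.64309013 -0.29273699  0.21991498] [ 0.15117948 -1.21038424 -0.1353274 ]
905 [0.12860792 0.12953815 0.13050411] [ 0.66302946 -0.22426087] ((662.9826049804688, -219.16116333007812), (79.92030334472656, 52.64277267456055), 14.827763557434082)
```

View pics/w_end_z.png

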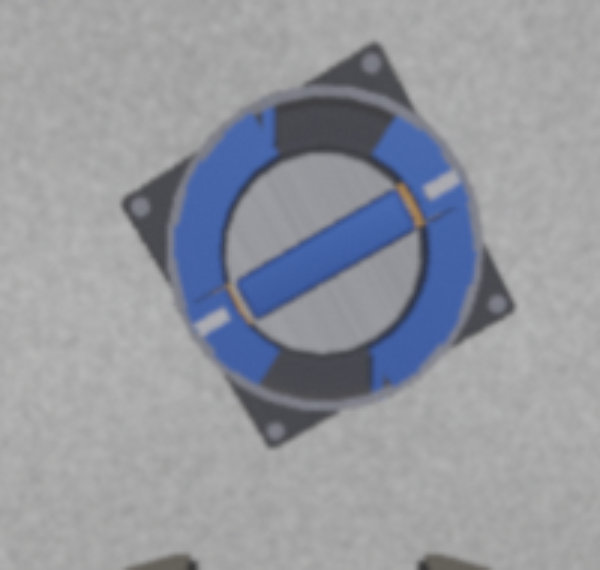

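View pics/s_end.png

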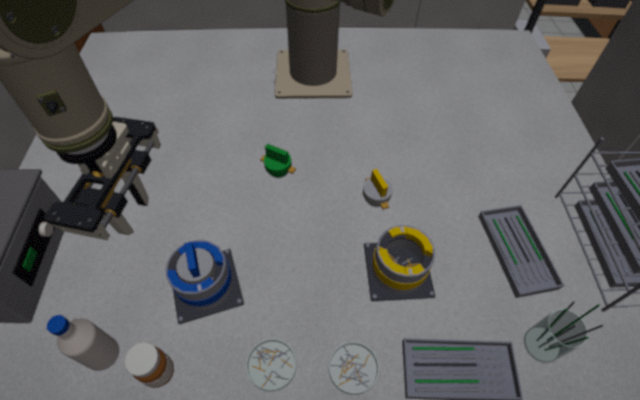

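In the crop the bar, from (241,303) to (412,205), points at both white marks at (211,321) and (440,185), agreeing within about 1°. The lid is centred, its bar top is at 0.1295 m (so its origin is at about 0.0535 m), and the yellow and green lids have not moved.

```bash
python3 - <<'E'
from h import *
robot.finish_job(); print(robot.get_state()['time_s'])
E
```

```text
the job is handed in; nothing more can be done
the job is handed in; nothing more can be done
```

The blue lid is in the blue canister, pushed home and twisted clockwise to the stop. I released it, backed the arm clear and handed the job in at about 22 s. The hand-in reports no verdict, so this rests on my own checks.

- **Fit:** The lid went down through the slots with almost no force and touched the ledge at the expected height. It met the stop after about 60–62° of turn, where the torque began to rise. The largest forces I read were about 7 N and 1 N m.
- **Last look:** The bar lies within about 1° of the line of the two white marks. The lid is centred within about 1 mm, with its origin about 53.5 mm above the canister's (54 mm expected). The yellow and green lids look unmoved.
- **Check that disagreed:** The automatic rectangle fit around the bar in the last picture picked up stray pixels and gave a rectangle far too large, about 80 × 53 mm. I ignored it and took the angle by eye from the enlarged crop. The centring figure is the average position of those same pixels, and the crop also shows the lid centred.

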